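Fetch the specimen mount from behind the objective cases

TASK

The specimen mount standing at the far wall of the grey tray is hemmed in by two objective cases. Take both cases out and stand them upright on the black mat, then fetch that mount and set it flat, the same way up, in the round metal dish while both cases wait on the mat; then stand each case back upright on the very spot in the tray where it stood at the start. Leave the two mounts in the near half of the tray and the magnifier where they are.

Things in the scene. Friction and masses are not known exactly. Their poses are not given: they have to be found in the camera images.
- tall_case_centre (a point): Centre, half-way up, of the tall screw-top objective case: upright cylinder 39 mm across, 64 mm high, ivory ribbed upper part on a narrower black foot (37 mm, lowest 24 mm). Loose, 0.06 to 0.12 kg. It starts in the far half of the tray, on either the left or the right of the specimen mount and a little nearer to the robot. Its own z is up. In the tray, grip its upper half, above the tray wall and the mount's top: keep the fingertips at least 24 mm above the worktop there.
- short_case_centre (a point): Centre, half-way up, of the short screw-top objective case: upright cylinder 42 mm across, 54 mm high, pale grey ribbed upper part (upper 24 mm) on a black foot (40 mm). Loose, 0.06 to 0.13 kg. It starts on the other side of the specimen mount. Its own z is up. In the tray, grip its upper half, with the fingertips at least 24 mm above the worktop.
- mount_centre (a point): Centre, half-way up, of the specimen mount to fetch: flat-lying pale grey resin disc 30 mm across, 17 mm high, a small metal section in its upper face; loose, about 0.02 kg. It is the only mount in the far half of the tray, with its edge about 3 mm from the far wall; the cases at its two sides leave no room for fingers. Once they are gone it can be gripped round its sides along the tray's long direction (the tray's y). Its own z is up.
- tray: Grey specimen tray, fixed. 150 mm (its x) by 220 mm (its y, the long side), walls 3 mm thick and 26 mm high, inner floor 3 mm above the worktop; a divider 16 mm high along y parts it into a near half (-x) and a far half (+x). Origin: centre of its underside, at worktop height; +x points away from the robot, +y to the robot's left, turned by up to 0.25 rad.
- mat: Flat black rubber mat, fixed, 110 mm (its x) by 200 mm (its y), 3 mm thick: the side area where both cases wait. Origin: centre of its underside, at worktop height.
- dish: Round shallow steel dish, fixed: 68 mm across, inner width 60 mm, inner floor 3 mm and rim 7 mm above the worktop. Origin: centre of its underside, at worktop height. Dish and mat are on the robot's right, the tray on its left; the tall stereo microscope stands between them, so go from side to side nearer to the robot, in front of its eyepieces.
- front_mount_1_centre (a point): Centre of a black specimen mount 30 mm across, 14 mm high, loose, lying in the near half of the tray: bystander, leave alone.
- front_mount_2_centre (a point): Centre of another black specimen mount 30 mm across, 12 mm high, loose, lying in the near half of the tray: bystander, leave alone.
- loupe_centre (a point): Centre of the black stand magnifier, 39 mm across, 38 mm high, loose, standing about 85 mm to the left of the dish: bystander, leave alone.
Not all that is in view belongs to the job. There is more than one size of the dish; the job needs the larger.

How it is judged (in metres and radians):
On the way, in this order (a step that is already met when the one before it is completed fails the run):
1. both objective cases stand upright on the mat (x of tall_case_centre in the frame of mat between -0.055 and 0.055 m and y of tall_case_centre in the frame of mat between -0.1 and 0.1 m and z of tall_case_centre in the frame of mat below 0.04 m and angle between each of tall_case_centre, short_case_centre's own z axis and vertical below 0.12 rad and x of short_case_centre in the frame of mat between -0.055 and 0.055 m and y of short_case_centre in the frame of mat between -0.1 and 0.1 m and z of short_case_centre in the frame of mat below 0.035 m), for 0.2 s.
2. the mount lies flat in the dish while both cases still stand on the mat (all of step 1 and horizontal distance between mount_centre and dish below 0.016 m and z of mount_centre in the frame of dish below 0.015 m and angle between mount_centre's own z axis and vertical below 0.1 rad), for 0.2 s.
At the end, for the whole second after the job is handed in: The mount lies flat on the floor of the dish, its centre within 16 mm of the dish's centre (anywhere inside the rim); each case stands upright in the tray within 15 mm of the spot where it stood at the start (horizontal distance between mount_centre and dish below 0.016 m and z of mount_centre in the frame of dish below 0.015 m and angle between mount_centre's own z axis and vertical below 0.1 rad and distance of each of tall_case_centre, short_case_centre from where it was at the start of the episode below 0.015 m and angle between each of tall_case_centre, short_case_centre's own z axis and vertical below 0.12 rad); the robot touches nothing.
It fails at once if a mount in the near half of the tray or the magnifier is moved by more than 15 mm (distance of any of front_mount_1_centre, front_mount_2_centre, loupe_centre from where it was at the start of the episode above 0.015 m).
It also fails if it takes over 141 s, if anything falls off the work surface, if the arm or the gripper's body presses on something with over 40 N, if the wrist force passes 120 N, or if a joint passes its speed limit or range.

ROBOT

A 7-joint arm with a two-finger parallel gripper is mounted at the origin on a cart in front of the work surface, level with it; the furniture and walls round the work are solid. World frame = base frame: x ahead of the robot, y to its left, z up, the work surface at z = 0. Lengths are in mm, angles in rad, forces in N, time in s.
With the tool pointing down it reaches from about 425 to 875 mm from the base axis. Payload 8.4 kg.
Tool frame: the origin (TCP) lies on the front face of the gripper's body, between the roots of the fingers; the fingertips stand 70 mm ahead of it and the grasp point (between the pads) lies 51 mm ahead of it; z points along the fingers, y is the line along which they close (so a half turn about z gives the same grasp; the last joint's range is limited). The gripper opens to 87 mm and grips with 3 to 60 N. Pads are 19 mm wide; open, the fingers measure 117 mm over their backs; the gripper's body (75 mm by 190 mm) begins 51 mm behind the grasp point.
Start: joints at [-1.293, 0.333, 0.04, 1.465, -0.013, 1.343, -0.059], TCP at [239.166, 604.373, 292.246] pointing down, gripper open.
Joint ranges: [-2.58, 2.58], [-0.38, 2.09], [-1.3, 1.39], [0.25, 2.4], [-1.5, 4.64], [0.08, 2.09], [-2.65, 2.65]. Speed limits (rad/s): [2.22, 2.22, 2.79, 2.79, 3.14, 3.14, 3.14].

INTERFACE

Orientations are given as [roll, pitch, yaw] about the fixed x, y, z axes, in that order (R = Rz(yaw) Ry(pitch) Rx(roll)).
In Python, from cell import arm, read_camera, workorder gives the robot as it stands.
- The arm moves only by the shell command python3 -m creep 'ROWS' [FORCE]. ROWS is JSON, a list that holds one entry, the list of rows, each a list of 7 numbers: the shift along the tool's x, y, z each as a share of 300 mm, from -1 to 1, then the turn, a rotation vector about the tool's x, y, z each as a share of 1.5 rad, from -1 to 1, then the opening, from 0 (shut) to 1 (fully open). In form: [[[tx, ty, tz, ax, ay, az, hand], ...]]. A call has 1 to 5 rows; each row is the pose to reach, as a shift and turn from the pose commanded when the call began, along the tool's axes at that moment; what a row does not reach only later rows make up. A row lasts 1/8 s, in which the tool goes at most 62.5 mm and 10.7 degrees, less where a joint would pass 70% of its speed; a pose out of reach is approached as far as the arm can. A call with a number of a shift or a turn outside -1 to 1 is refused whole. A call with a gripper value outside its range is refused whole. The fingers move at their own pace and stop on an object; FORCE is the grip in N (left out, the last holds). Time passes only in rows, so rows that repeat a pose let the fingers close. It gives the time, the measured TCP pose, the force, the opening and the grip force at its end, in the units of the state.
- arm.get_state(): the state, without advancing time (a new reading comes with each control period).
- read_camera(name): name is "side" or "top" or "wrist"; returns a dict with "image" (420x560x3 uint8, red, green, blue), "range_z" (420x560 float32, mm along the optical axis (not along the pixel's ray), 0 where there is no reading), "fx", "fy", "cx", "cy" (pixels), "position" and "rotation" of the camera in the world. Camera axes: x right, y down, z forward; pixel columns grow to the right and rows downward; lengths in mm; the calibration is good to about 2 mm. A picture is of the moment at which its call begins.
- workorder.finish_job(): hands the job in; it is judged then, once.
The state is a dict: "t": time; "qpos": joint angles; "joint_velocities": joint speeds; "joint_torque": joint torques, N m; "eef_pos": TCP position; "ee_rot": TCP orientation; "force": force on the tool from outside, world axes, zero at the start; "torque": the same for the moment, N m; "opening": finger opening in mm; "finger_force": force on a finger pad.
Only numpy, scipy, OpenCV 4.12 (cv2) and the standard library are available. Lean on these libraries where they do the work, as an engineer would, in place of code of your own. Each camera call takes 0.05 s, during which the arm holds its last target. There are 200 camera calls.

## Working session

There is one attempt and no reset: what is moved stays moved. The work goes in short steps, Python scripts to look and compute and a shell command to move; the robot and the scene stay as the last step left them, time stands still between calls to the robot, and variables do not carry over. Pictures are saved under pics/ and viewed, at most 14 in all, crops included, and the job is handed in when it is done.

```bash
ls; mkdir -p pics; cat > h.py <<'E'
import numpy as np, cv2
from cell import arm, read_camera, workorder
from scipy.spatial.transform import Rotation as R
def snap(name,fn=None):
    c=read_camera(name)
    if fn: cv2.imwrite('pics/'+fn,c['image'][:,:,::-1])
    np.savez('/tmp/%s.npz'%name,**c)
    return c
def rot(c):
    r=np.array(c['rotation']); return r if r.shape==(3,3) else R.from_euler('xyz',r).as_matrix()
def cloud(c):
    v,u=np.mgrid[0:420,0:560]; z=c['range_z']
    p=np.stack([(u-c['cx'])/c['fx']*z,(v-c['cy'])/c['fy']*z,z],-1)
    return p@rot(c).T+np.array(c['position'])
def ray(c,u,v,h):
    d=rot(c)@np.array([(u-c['cx'])/c['fx'],(v-c['cy'])/c['fy'],1]); o=np.array(c['position'])
    return o+d*(h-o[2])/d[2]
E
python3 - <<'E'
from h import *
for n in ('top','side','wrist'):
    c=snap(n,n+'0.png'); print(n,c['position'],c['rotation'],c['fx'],c['cx'],c['cy'])
print(arm.get_state())
E
```

```text
pics
top [368.67475422 -24.91790691 946.93796245] [-2.99792774e+00  8.43835460e-04 -1.58148523e+00] 391.5835836101811 283.1371013505512 211.2787635733908
side [   56.77429758 -1259.31448513   809.65461726] [-2.08470987 -0.02171899 -0.33523963] 541.930973053566 284.91225981481824 195.78735298824978
wrist [163.0555534  634.83764093 384.73186191] [2.83551726e+00 1.30290927e-03 1.19390034e+00] 315.668957172278 276.6895321360654 212.76289097671597
{'t': 0.15, 'qpos': array([-1.29323485,  0.33374884,  0.03985067,  1.46605075, -0.01340457,
        1.34328048, -0.05846138]), 'joint_velocities': array([-7.56149855e-04, -2.22232440e-03,  6.11965605e-05, -3.64483494e-03,
        1.03904337e-03, -7.59220854e-04,  7.57788299e-04]), 'joint_torque': array([ 1.65229554e-03, -6.56839585e+01,  1.33626133e+00, -4.04104328e+01,
       -5.98457200e-02,  4.18313127e-02,  1.05714578e-04]), 'eef_pos': array([239.0438601 , 604.16086513, 291.57155907]), 'ee_rot': array([-3.14037267e+00,  6.74819939e-05,  2.76487632e+00]), 'force': array([ 0.27688954,  0.3966294 , -0.2493978 ]), 'torque': array([-0.03978417, -0.02463854, -0.06554479]), 'finger_force': 0.0, 'opening': 87.30298737963025}
```

View pics/top0.png

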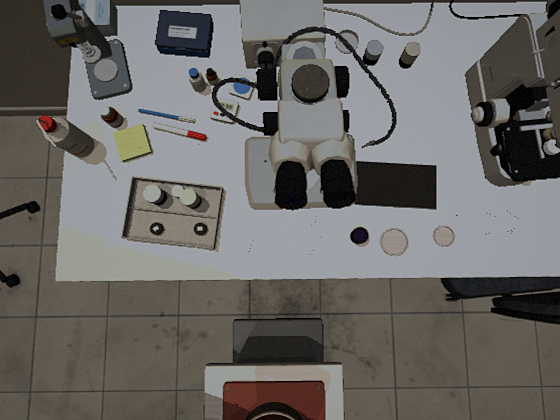

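View pics/wrist0.png

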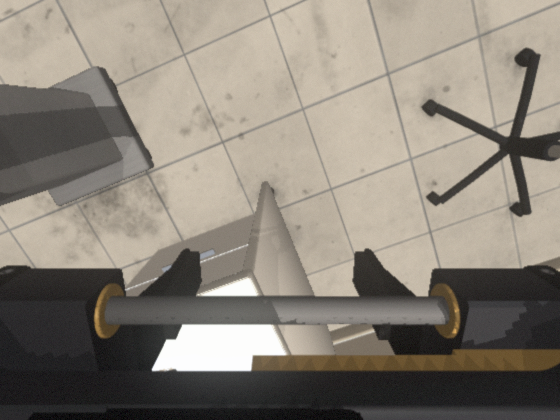

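The top view shows the tray with corners at about (133,178) to (222,248). Inside it are two cases at (153,194) and (188,197), a pale disc between them at about (177,190), and dark near-half mounts at (156,229) and (201,229). The magnifier is at (360,236), the larger dish at (394,242), the smaller dish at (443,236) and the mat at (397,185). The wrist camera sees only the floor.

```bash
python3 - <<'E'
from h import *
c=dict(np.load('/tmp/top.npz')); P=cloud(c); im=c['image']
cv2.imwrite('pics/trayzoom.png',cv2.resize(im[170:255,115:230,::-1],None,fx=6.5,fy=6.5,interpolation=cv2.INTER_CUBIC))
s=dict(np.load('/tmp/side.npz'))
cv2.imwrite('pics/side0.png',s['image'][:,:,::-1])
def show(n,m):
    m=m.astype(np.uint8); k,l,st,ce=cv2.connectedComponentsWithStats(m)
    for i in range(1,k):
        if st[i,4]>25:
            q=P[l==i]; print(n,st[i],ce[i].round(1),'mid',((q.min(0)+q.max(0))/2).round(1),'ext',np.ptp(q,axis=0).round(0),'medz',np.median(q[:,2]).round(1))
Z=P[...,2]; box=np.zeros(Z.shape,bool); box[175:252,118:228]=1
show('tall',box&(Z>60)); show('case',box&(Z>47)); show('mid',box&(Z>15)&(Z<24))
show('lowobj',box&(Z>10)&(Z<20))
b2=np.zeros(Z.shape,bool); b2[220:260,345:465]=1; show('loupe',b2&(Z>28))
print('table z',np.median(Z[255:270,150:300]))
hsv=cv2.cvtColor(im,cv2.COLOR_RGB2HSV)
b3=np.zeros(Z.shape,bool); b3[155:215,350:445]=1
m=(b3&(hsv[...,2]<70)&(Z<15)).astype(np.uint8)
cs,_=cv2.findContours(m,0,2); q=max(cs,key=cv2.contourArea); r=cv2.minAreaRect(q); print('mat px',r); print(np.array([ray(c,*p,3)[:2] for p in cv2.boxPoints(r)]).round(0))
b4=np.zeros(Z.shape,bool); b4[225:262,375:465]=1
show('dish',b4&(hsv[...,1]>18)); show('dishz',b4&(Z>3.5))
E
```

```text
tall [180 189  17  17 229] [188.1 196.8] mid [459.4  92.5 503.6] ext [181. 235. 887.] medz 67.5
case [143 185  19  18 267] [152.3 193.3] mid [542.7 277.9  54.8] ext [40. 41. 15.] medz 57.6
case [180 189  19  18 256] [188.8 197.2] mid [459.4  92.5 497. ] ext [181. 235. 900.] medz 67.2
mid [124 182  11  51  82] [128.7 205.4] mid [518.1 344.5  19.6] ext [122.  17.   9.] medz 20.0
mid [172 185  13  13 108] [177.1 190.5] mid [555.3 228.   19.8] ext [29. 28.  8.] medz 20.4
mid [150 223  13  12  82] [155.9 228.1] mid [465.2 278.4  17. ] ext [26. 29.  4.] medz 16.1
mid [194 223  13  12 114] [199.9 228.6] mid [463.9 173.1  18.1] ext [27. 30.  6.] medz 17.3
lowobj [129 178   7  28  44] [131.9 192.1] mid [555.7 339.6  15. ] ext [67. 11. 10.] medz 15.0
lowobj [124 207  51  30 101] [138.8 216.4] mid [482.8 296.   15. ] ext [ 70. 117.  10.] medz 15.2
lowobj [188 214  29   5  31] [201.8 215.9] mid [494.5 169.7  14.5] ext [10. 67.  9.] medz 15.3
lowobj [150 223  13  12 128] [156.2 228.4] mid [465.3 278.4  15.2] ext [27. 29.  8.] medz 15.4
lowobj [194 223  13  13 127] [200.1 228.5] mid [463.1 173.1  15.2] ext [29. 30.  9.] medz 16.9
loupe [352 227  17  17 229] [360.1 235.1] mid [ 415.1 -123.9  487.6] ext [ 93. 198. 919.] medz 36.4
table z 0.3642281726155261
mat px ((395.5215148925781, 184.6123046875), (81.42998504638672, 43.10020446777344), 3.1798300743103027)
[[ 522. -198.]
 [ 630. -208.]
 [ 616. -409.]
 [ 508. -396.]]
dish [434 225  21  23 347] [443.6 235.7] mid [ 418.2 -230.6  472. ] ext [ 99. 411. 950.] medz 2.8
dish [381 228  27  28 605] [394.  241.5] mid [ 429.1 -290.5    4.3] ext [66. 65. 15.] medz 3.7
dishz [434 226  22  21 128] [443.9 236. ] mid [ 416.7 -231.6  475.2] ext [ 96. 413. 943.] medz 4.7
dishz [381 228  28  28 360] [394.5 241.4] mid [ 415.1 -174.9  475.2] ext [ 93. 300. 943.] medz 5.2
```

View pics/trayzoom.png

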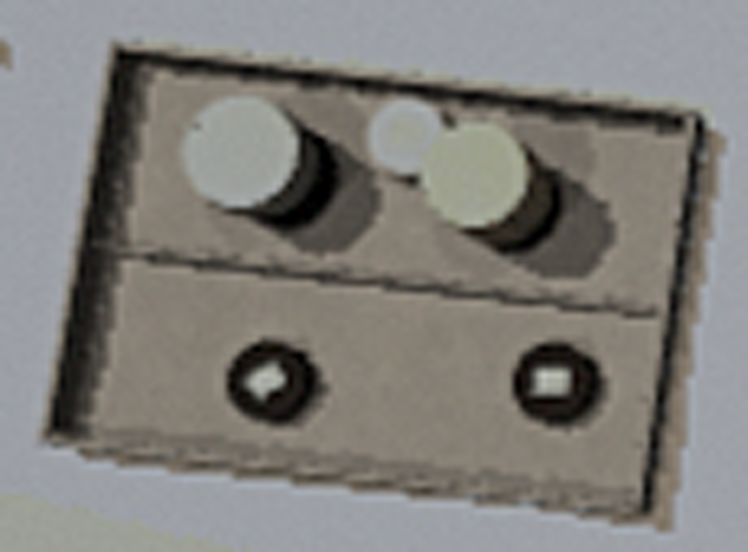

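View pics/side0.png

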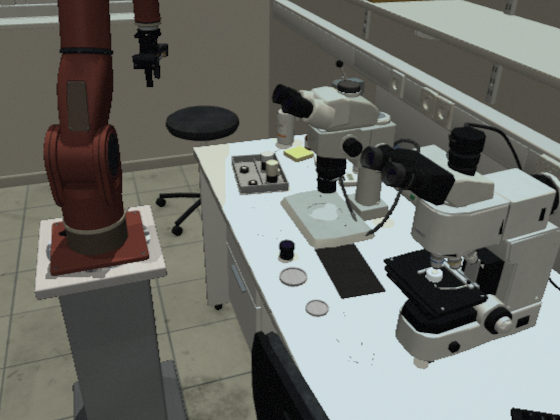

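Candidates:
- **Mounts:** pale (177,190), dark (156,229) and (200,229). The pale one in the far half is the one to fetch.
- **Cases:** ivory and taller (188,197), grey and shorter (152,193). The vials at (347,40), (373,52) and (410,53) are not part of the job.
- **Dishes:** (394,242), 66 mm across, and (443,236), smaller. I choose the larger.

The tray crop confirms the mount: a pale disc between the two cases, at the far wall. The side view confirms the layout, with the tray at (260,172), the mat at (348,268) and the dishes at (292,276) and (317,308).

```bash
cat >> h.py <<'E'
def go(x,y,z,yaw=None,s=None):
    """row shares from the measured pose to TCP x,y,z (mm, world), tool down at yaw"""
    s=s or arm.get_state(); r=R.from_euler('xyz',s['ee_rot']); p=np.array(s['eef_pos'])
    yaw=s['ee_rot'][2] if yaw is None else yaw
    t=r.inv().apply(np.array([x,y,z])-p)/300; a=(r.inv()*R.from_euler('xyz',[np.pi,0,yaw])).as_rotvec()/1.5
    print('go',(x,y,z),t.round(3),a.round(3))
E
python3 - <<'E'
from h import *
c=dict(np.load('/tmp/top.npz')); P=cloud(c); Z=P[...,2]
for n,u,v,h in (('tall',188.1,196.8,67),('short',152.3,193.3,57),('mount',177.1,190.5,20),('dish',394,241.6,6),('loupe',360.1,235.1,38)): print(n,ray(c,u,v,h).round(1))
# better circles: component pixels with filter on heights
for n,lo,hi,b in (('tall',62,72,(180,215,175,208)),('short',52,62,(180,215,140,165)),('mount',18,24,(180,200,168,186))):
    m=np.zeros(Z.shape,np.uint8); m[b[0]:b[1],b[2]:b[3]]=((Z>lo)&(Z<hi))[b[0]:b[1],b[2]:b[3]]
    k,l,st,ce=cv2.connectedComponentsWithStats(m); i=1+st[1:,4].argmax(); cs,_=cv2.findContours((l==i).astype(np.uint8),0,1)
    (u,v),r=cv2.minEnclosingCircle(max(cs,key=len)); q=P[l==i]
    print(n,ce[i].round(1),ray(c,*ce[i],np.median(q[:,2])).round(1),'circ',ray(c,u,v,np.median(q[:,2])).round(1),r,'medcloud',q.mean(0).round(1))
# tray walls
far=[ray(c,u,v,26)[:2].round(0) for u,v in ((133,177),(222.5,187.5),(122,237.5),(217,250))]; print('tray corners',far)
# obstacles
X,Y=P[...,0],P[...,1]
for lo,hi in ((60,150),(150,250),(250,400),(400,700)):
    m=(Z>lo)&(Z<hi)&(X>350)&(X<700)&(Y>-500)&(Y<420)
    print(lo,hi,'minX',X[m].min() if m.any() else None,)
    for ylo,yhi in ((-500,-420),(-420,-350),(-350,-280),(-280,-200),(-200,-100),(-100,0),(0,100),(100,200)):
        n=m&(Y>ylo)&(Y<yhi); 
        if n.sum()>3: print('   ',ylo,yhi,n.sum(),X[n].min().round(0),Y[n].min().round(0),Y[n].max().round(0))
go(550,240,250,3.04)
E
```

```text
tall [531.7 191.1  67. ]
short [542.7 276.5  57. ]
mount [556.1 229.5  20. ]
dish [ 428.4 -290.9    6. ]
loupe [ 442.3 -203.8   38. ]
tall [188.1 196.6] [532.  191.   67.6] circ [532.1 190.8  67.6] 8.527018547058105 medcloud [532.1 191.1  67.5]
short [152.1 193.1] [543.  276.9  57.7] circ [543.7 276.6  57.7] 9.25765609741211 medcloud [543.  276.9  57.6]
mount [177.  190.4] [556.4 229.6  20.5] circ [555.  228.2  20.5] 6.142848014831543 medcloud [556.3 229.6  20.7]
tray corners [array([589., 335.]), array([561., 119.]), array([444., 354.]), array([412., 130.])]
60 150 minX 513.616740210861
    -500 -420 275 596.0 -500.0 -473.0
    -280 -200 181 652.0 -276.0 -236.0
    100 200 177 514.0 172.0 200.0
150 250 minX 542.2116077562902
    -500 -420 415 542.0 -500.0 -483.0
    -100 0 13 554.0 -83.0 -1.0
    0 100 254 614.0 1.0 99.0
    100 200 15 685.0 100.0 107.0
250 400 minX 456.39074097071267
    -500 -420 16 679.0 -500.0 -496.0
    -200 -100 2260 459.0 -148.0 -100.0
    -100 0 7600 456.0 -100.0 -1.0
    0 100 191 613.0 0.0 100.0
    100 200 21 673.0 101.0 106.0
400 700 minX None
go (550, 240, 250) [-1.41  -0.747  0.14 ] [-0.001 -0.    -0.183]
```

```bash
python3 - <<'E'
from h import *
c=dict(np.load('/tmp/top.npz')); P=cloud(c); X,Y,Z=P[...,0],P[...,1],P[...,2]
for x in range(440,760,20):
    m=(X>x)&(X<x+20)&(Y>-200)&(Y<140)&(Z>60)
    if m.sum()>2: print(x,'maxz',Z[m].max().round(0),'z5%',np.percentile(Z[m],5).round(0),'Y',Y[m].min().round(0),Y[m].max().round(0))
m=(X>450)&(X<480)&(Y>-200)&(Y<40)&(Z>200); print(m.sum(), [(yl, X[m&(Y>yl)&(Y<yl+20)].min().round(0)) for yl in range(-160,20,20) if (m&(Y>yl)&(Y<yl+20)).any()])
s=dict(np.load('/tmp/side.npz')); Q=cloud(s); m=(Q[...,0]>430)&(Q[...,0]<560)&(Q[...,1]>-200)&(Q[...,1]<40)&(Q[...,2]>50)
for x in range(430,560,20):
    n=m&(Q[...,0]>x)&(Q[...,0]<x+20)
    if n.any(): print('side',x,Q[n][:,2].min().round(0),Q[n][:,2].max().round(0))
go(545,420,290,3.006); go(531,192,200,3.006)
E
```

```text
440 maxz 360.0 z5% 351.0 Y -117.0 -21.0
460 maxz 396.0 z5% 355.0 Y -133.0 -13.0
480 maxz 394.0 z5% 369.0 Y -132.0 -12.0
500 maxz 387.0 z5% 357.0 Y -130.0 -11.0
520 maxz 376.0 z5% 345.0 Y -134.0 -7.0
540 maxz 375.0 z5% 349.0 Y -139.0 -3.0
560 maxz 375.0 z5% 352.0 Y -136.0 -5.0
580 maxz 378.0 z5% 369.0 Y -130.0 -12.0
600 maxz 393.0 z5% 255.0 Y -148.0 9.0
620 maxz 394.0 z5% 264.0 Y -148.0 34.0
640 maxz 394.0 z5% 207.0 Y -148.0 88.0
660 maxz 395.0 z5% 251.0 Y -113.0 103.0
680 maxz 355.0 z5% 250.0 Y -113.0 107.0
700 maxz 345.0 z5% 203.0 Y -157.0 106.0
720 maxz 300.0 z5% 219.0 Y -157.0 102.0
740 maxz 300.0 z5% 190.0 Y -157.0 92.0
1094 [(-140, np.float64(461.0)), (-120, np.float64(459.0)), (-100, np.float64(459.0)), (-80, np.float64(465.0)), (-60, np.float64(456.0)), (-40, np.float64(457.0)), (-20, np.float64(460.0))]
side 450 351.0 380.0
side 470 344.0 395.0
side 490 325.0 389.0
side 510 318.0 381.0
side 530 305.0 377.0
side 550 223.0 373.0
go (545, 420, 290) [-1.174 -0.196  0.006] [-0.001 -0.    -0.161]
go (531, 192, 200) [-1.41  -0.919  0.306] [-0.001 -0.    -0.161]
```

```bash
python3 -m creep '[[[-0.7,-0.46,0.1,0,0,-0.161,0.75],[-0.7,-0.46,0.1,0,0,-0.161,0.75],[-0.7,-0.46,0.1,0,0,-0.161,0.75],[-0.7,-0.46,0.1,0,0,-0.161,0.75],[-0.7,-0.46,0.1,0,0,-0.161,0.75]]]' 25; python3 -c "
from h import *
go(531,192,230,3.006)"
```

```text
t: 0.78
eef_pos: [387.0, 393.8, 261.8]
ee_rot: [-3.14, 0.001, 2.998]
force: [-0.9, 1.1, -0.2]
opening: 65.5
finger_force: 0.0
go (531, 192, 230) [-0.571 -0.597  0.108] [-0.001  0.001 -0.005]
```

```bash
python3 -m creep '[[[-0.57,-0.6,0.1,0,0,-0.005,0.75],[-0.57,-0.6,0.1,0,0,-0.005,0.75],[-0.57,-0.6,0.1,0,0,-0.005,0.75],[-0.57,-0.6,0.1,0,0,-0.005,0.75],[-0.57,-0.6,0.1,0,0,-0.005,0.75]]]'; python3 - <<'E'
from h import *
s=arm.get_state(); print(s['eef_pos'],s['ee_rot'][2])
c=snap('wrist','w1.png'); P=cloud(c); Z=P[...,2]
for n,lo,hi,p in (('tall',62,72,(531.9,191)),('short',52,62,(543,276.7)),('mount',17,24,(556,229))):
    m=((Z>lo)&(Z<hi)&(np.hypot(P[...,0]-p[0],P[...,1]-p[1])<32)).astype(np.uint8)
    k,l,st,ce=cv2.connectedComponentsWithStats(m)
    if k<2: print(n,'none'); continue
    i=1+st[1:,4].argmax(); q=P[l==i]; cs,_=cv2.findContours((l==i).astype(np.uint8),0,1)
    xy=q[:,:2]; (cx,cy),r=cv2.minEnclosingCircle(xy.astype(np.float32)); print(n,st[i],xy.mean(0).round(1),'circ',round(cx,1),round(cy,1),round(r,1),'z',np.median(q[:,2]).round(1))
go(532,191,150,3.006)
go(532,191,99,3.006)
E
```

```text
t: 1.4
eef_pos: [530.9, 192.5, 231.7]
ee_rot: [-3.139, 0.0, 3.006]
force: [-0.7, 0.2, 0.2]
opening: 65.5
finger_force: 0.0
[530.88681495 192.51565286 231.65710944] 3.0060515439921884
tall [ 255  197   44   44 1496] [535.3 191.8] circ 536.4 191.7 19.2 z 68.0
short [ 350  192   48   45 1680] [546.3 276.8] circ 547.4 277.3 20.9 z 58.0
mount [301 207  30  28 655] [558.8 228.5] circ 559.5 228.4 15.2 z 20.8
go (532, 191, 150) [-0.01  -0.014  0.273] [-0.001 -0.     0.003]
go (532, 191, 99) [-0.01  -0.014  0.443] [-0.001 -0.     0.003]
```

View pics/w1.png

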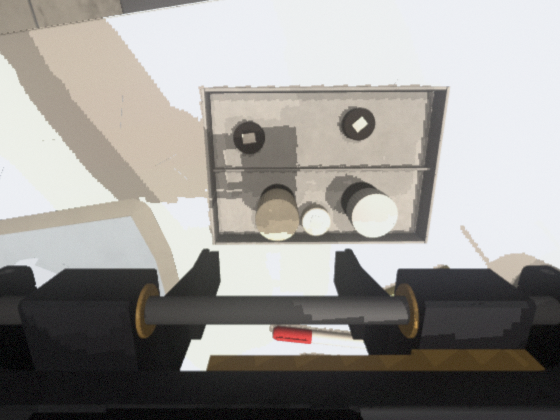

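Wrist view: the tall case's top is at (277,213), centred between the open fingers (205 to 347). The pale mount is at (316,221) and the short case at (373,212). Positions agree with the top camera to within 4 mm, so I descend and grip.

```bash
python3 -m creep '[[[-0.017,-0.004,0.15,0,0,0,0.75],[-0.017,-0.004,0.27,0,0,0,0.75],[-0.017,-0.004,0.36,0,0,0,0.75],[-0.017,-0.004,0.441,0,0,0,0.75],[-0.017,-0.004,0.441,0,0,0,0.75]]]'; python3 -m creep '[[[0,0,0,0,0,0,0.3],[0,0,0,0,0,0,0.3],[0,0,0,0,0,0,0.3],[0,0,0,0,0,0,0.3]]]' 25
```

```text
t: 2.08
eef_pos: [531.8, 197.1, 98.3]
ee_rot: [-3.14, -0.003, 3.016]
force: [-0.1, -0.3, 0.4]
opening: 65.0
finger_force: 0.0
t: 2.58
eef_pos: [534.1, 195.4, 100.7]
ee_rot: [3.141, 0.001, 3.013]
force: [-0.8, -0.9, 5.2]
opening: 38.3
finger_force: 25.0
```

```bash
python3 - <<'E'
from h import *
c=snap('top','t1.png')
s=arm.get_state(); print(s['t'],s['eef_pos'],s['ee_rot'],s['force'],s['opening'])
go(534,192,300,3.006,s)
E
```

```text
2.625 [534.06015046 195.37422205 100.62182141] [3.14125244e+00 7.02347189e-04 3.01346835e+00] [-2.15923013 -1.6078613   5.17036427] 38.33504453920004
go (534, 192, 300) [-0.002 -0.011 -0.665] [0.    0.    0.005]
```

```bash
python3 -m creep '[[[0,0,-0.1,0,0,0,0.3],[0,0,-0.3,0,0,0,0.3],[0,0,-0.5,0,0,0,0.3],[0,0,-0.7,0,0,0,0.3],[0,0,-0.8,0,0,0,0.3]]]'; python3 -m creep '[[[0.2,0,-0.2,0,0,0,0.3],[0.2,-0.1,-0.4,0,0,0,0.3],[0.2,-0.1,-0.6,0,0,0,0.3],[0.2,-0.2,-0.6,0,0,0,0.3],[0.2,-0.3,-0.6,0,0,0,0.3]]]';  python3 - <<'E'
from h import *
s=arm.get_state(); print(s['t'],s['eef_pos'],s['ee_rot'],s['qpos'].round(2),s['finger_force'])
go(480,-70,515,3.006,s)
E
```

```text
t: 3.25
eef_pos: [534.2, 195.7, 343.7]
ee_rot: [3.139, 0.003, 3.014]
force: [0.2, 0.8, -1.5]
opening: 38.0
finger_force: 25.0
t: 3.88
eef_pos: [462.7, 113.2, 521.6]
ee_rot: [3.14, 0.002, 3.014]
force: [-0.8, -0.3, -1.3]
opening: 38.0
finger_force: 25.0
3.875 [462.71066743 113.15717732 521.63607315] [3.13994680e+00 2.35719961e-03 3.01412384e+00] [-0.71 -0.07  0.36  1.45  0.02  1.75  1.09] 24.990564126055688
go (480, -70, 515) [-0.135 -0.598  0.021] [0.001 0.002 0.005]
```

```bash
python3 -m creep '[[[0,-0.2,0,0,0,0,0.3],[0,-0.4,0,0,0,0,0.3],[0,-0.6,0,0,0,0,0.3],[0,-0.8,0,0,0,0,0.3],[0,-1,0,0,0,0,0.3]]]'; python3 - <<'E'
from h import *
s=arm.get_state(); print(s['t'],s['eef_pos'],s['ee_rot'],s['qpos'].round(2),s['finger_force'])
go(555,-345,400,3.006,s)
E
```

```text
t: 4.5
eef_pos: [423.6, -185.6, 520.0]
ee_rot: [3.141, 0.001, 3.014]
force: [0.5, -0.3, -1.3]
opening: 38.0
finger_force: 25.0
4.5 [ 423.63735214 -185.60677883  519.97975304] [3.14078162e+00 6.45743048e-04 3.01396230e+00] [-0.5  -0.15  0.71  1.49  0.1   1.76  1.67] 24.991914457641542
go (555, -345, 400) [-0.502 -0.472  0.4  ] [0.001 0.    0.005]
```

```bash
python3 -m creep '[[[-0.1,-0.2,0,0,0,0,0.3],[-0.25,-0.35,0.1,0,0,0,0.3],[-0.4,-0.47,0.2,0,0,0,0.3],[-0.5,-0.47,0.4,0,0,0,0.3],[-0.5,-0.47,0.55,0,0,0,0.3]]]'; python3 - <<'E'
from h import *
s=arm.get_state(); print(s['t'],s['eef_pos'],s['ee_rot'],s['qpos'].round(2),s['finger_force'])
go(555,-345,150,3.006,s)
E
```

```text
t: 5.12
eef_pos: [556.7, -343.3, 352.1]
ee_rot: [-3.14, -0.001, 3.013]
force: [0.0, 0.3, -0.7]
opening: 38.0
finger_force: 25.0
5.125 [ 556.73157075 -343.34918299  352.07931789] [-3.14014809e+00 -1.25447325e-03  3.01338642e+00] [-0.18  0.44  0.95  1.4  -0.35  1.49  2.2 ] 24.99047285411507
go (555, -345, 150) [ 0.004 -0.005  0.674] [-0.001 -0.001  0.005]
```

```bash
python3 -m creep '[[[0,0,0.2,0,0,0,0.3],[0,0,0.4,0,0,0,0.3],[0,0,0.6,0,0,0,0.3],[0,0,0.74,0,0,0,0.3],[0,0,0.8,0,0,0,0.3]]]'; python3 -m creep '[[[0,0,0.03,0,0,0,0.3],[0,0,0.03,0,0,0,0.3]]]'; python3 -c "
from h import *
s=arm.get_state(); print(s['eef_pos'],s['force'],s['qpos'].round(2))"
```

```text
t: 5.75
eef_pos: [554.4, -341.7, 112.4]
ee_rot: [3.14, -0.003, 3.014]
force: [-0.4, 0.2, -0.9]
opening: 38.0
finger_force: 25.0
t: 6.0
eef_pos: [555.8, -343.0, 106.9]
ee_rot: [-3.141, 0.001, 3.014]
force: [-0.4, -0.1, -1.3]
opening: 37.8
finger_force: 25.0
[ 555.75436522 -342.97624984  106.85543413] [-0.35412849 -0.14268952 -1.33347176] [-0.12  0.63  0.82  1.68 -0.51  1.07  2.31]
```

```bash
python3 -m creep '[[[0,0,0.012,0,0,0,0.3],[0,0,0.012,0,0,0,0.3],[0,0,0.018,0,0,0,0.3],[0,0,0.018,0,0,0,0.3]]]'; python3 -c "
from h import *
s=arm.get_state(); print(s['eef_pos'],s['force'])"
```

```text
t: 6.5
eef_pos: [555.4, -342.7, 100.8]
ee_rot: [-3.141, 0.0, 3.014]
force: [0.2, 0.3, -0.6]
opening: 37.7
finger_force: 25.0
[ 555.42500397 -342.67383245  100.7664669 ] [ 0.23558709  0.32614019 -0.62349781]
```

Not yet in contact. I lower 1 mm more, release to 0.75, and rise.

```bash
python3 -m creep '[[[0,0,0.005,0,0,0,0.3],[0,0,0.005,0,0,0,0.3],[0,0,0.005,0,0,0,0.55],[0,0,0.005,0,0,0,0.7],[0,0,0.005,0,0,0,0.75]]]'; python3 -m creep '[[[0,0,0,0,0,0,0.75],[0,0,-0.15,0,0,0,0.75],[0,0,-0.3,0,0,0,0.75],[0,0,-0.5,0,0,0,0.75],[0,0,-0.6,0,0,0,0.75]]]'; python3 - <<'E'
from h import *
c=snap('top','t2.png'); P=cloud(c); Z=P[...,2]
m=(Z>62)&(Z<72)&(np.hypot(P[...,0]-556,P[...,1]+343)<45); print(m.sum(),P[m].mean(0))
s=arm.get_state(); print(s['eef_pos'],s['qpos'].round(2))
w=snap('wrist','w2.png'); P=cloud(w); Z=P[...,2]
m=(Z>60)&(Z<75)&(np.hypot(P[...,0]-556,P[...,1]+343)<45); print(m.sum(),P[m].mean(0),np.ptp(P[m],axis=0))
go(424,-190,520,3.006,s)
E
```

```text
t: 7.12
eef_pos: [555.2, -342.6, 98.9]
ee_rot: [-3.142, -0.0, 3.014]
force: [0.2, 0.3, -0.6]
opening: 59.8
finger_force: 0.0
t: 7.75
eef_pos: [555.6, -343.4, 282.5]
ee_rot: [-3.14, 0.003, 3.013]
force: [0.7, -0.6, -0.6]
opening: 65.3
finger_force: 0.0
229 [ 553.47228958 -341.48695417   67.19100075]
[ 556.24753573 -344.0761063   285.47698087] [-0.19  0.47  0.94  1.5  -0.38  1.36  2.22]
1099 [ 557.17730915 -342.91315335   67.88355534] [37.7402978  38.0553557   9.55524096]
go (424, -190, 520) [ 0.498  0.451 -0.786] [-0.001  0.004  0.005]
```

View pics/w2.png

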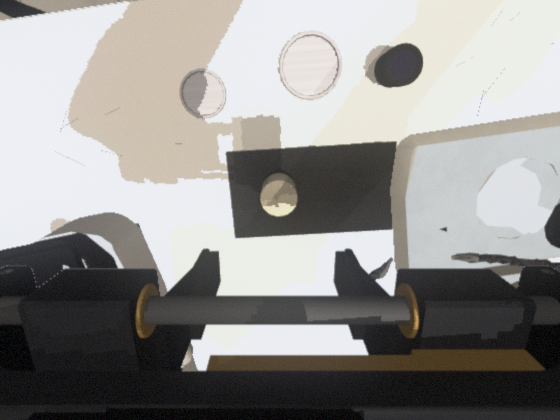

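The tall case stands upright on the mat at (279,195), with the large dish at (310,65), the small dish at (203,92) and the magnifier at (400,64). Next I go back for the short case.

```bash
python3 -m creep '[[[0,0,-0.2,0,0,0,0.75],[0.15,0.15,-0.4,0,0,0,0.75],[0.3,0.3,-0.55,0,0,0,0.75],[0.4,0.42,-0.7,0,0,0,0.75],[0.45,0.5,-0.78,0,0,0,0.75]]]'; python3 -m creep '[[[0,0.2,0,0,0,0,0.75],[0,0.4,0,0,0,0,0.75],[0,0.6,0,0,0,0,0.75],[0,0.8,0,0,0,0,0.75],[-0.05,1,0,0,0,0,0.75]]]'; python3 - <<'E'
from h import *
s=arm.get_state(); print(s['eef_pos'],s['qpos'].round(2))
go(545,277,330,3.006,s)
E
```

```text
t: 8.48
eef_pos: [445.8, -186.7, 502.2]
ee_rot: [3.141, -0.001, 3.014]
force: [1.3, 2.1, 0.2]
opening: 65.2
finger_force: 0.0
t: 9.1
eef_pos: [499.7, 109.9, 501.8]
ee_rot: [3.14, -0.0, 3.015]
force: [1.5, -0.2, 0.7]
opening: 65.5
finger_force: 0.0
[499.71407299 109.89568596 501.77043979] [-0.9  -0.    0.61  1.43 -0.    1.71  1.15]
go (545, 277, 330) [-0.079  0.571  0.573] [ 0.001 -0.     0.006]
```

```bash
python3 -m creep '[[[-0.04,0.2,0,0,0,0.003,0.78],[-0.08,0.4,0.15,0,0,0.006,0.78],[-0.08,0.56,0.3,0,0,0.006,0.78],[-0.08,0.571,0.5,0,0,0.006,0.78],[-0.08,0.571,0.7,0,0,0.006,0.78]]]';  python3 -m creep '[[[0,0,0.05,0,0,0,0.78],[0,0,0.15,0,0,0,0.78],[0,0,0.2,0,0,0,0.78]]]'; python3 - <<'E'
from h import *
s=arm.get_state(); print(s['eef_pos'],s['qpos'].round(2),s['force'])
c=snap('wrist'); P=cloud(c);Z=P[...,2]
m=(Z>52)&(Z<62)&(np.hypot(P[...,0]-546,P[...,1]-277)<35); print(m.sum(),P[m].mean(0))
go(545,277,97.5,3.006,s)
E
```

```text
t: 9.72
eef_pos: [545.0, 276.1, 296.4]
ee_rot: [-3.141, -0.001, 3.007]
force: [1.3, 0.4, 0.2]
opening: 68.3
finger_force: 0.0
t: 10.1
eef_pos: [545.9, 274.4, 239.9]
ee_rot: [3.141, 0.0, 3.004]
force: [0.4, 0.2, 0.2]
opening: 67.9
finger_force: 0.0
[545.93686708 274.40765014 239.85839274] [-0.96  0.31  0.52  1.66 -0.16  1.22  1.03] [0.38545768 0.16052635 0.23085707]
1568 [546.48479728 277.68153132  57.97261664]
go (545, 277, 97.5) [0.004 0.008 0.475] [ 0.     0.    -0.001]
```

```bash
python3 -m creep '[[[0,0.008,0.15,0,0,0,0.78],[0,0.008,0.3,0,0,0,0.78],[0,0.008,0.4,0,0,0,0.78],[0,0.008,0.4,0,0,0,0.78]]]';  python3 - <<'E'
from h import *
s=arm.get_state(); print(s['eef_pos'],s['force'])
go(546,277,97.5,3.006,s)
E
```

```text
t: 10.65
eef_pos: [545.5, 276.7, 119.0]
ee_rot: [-3.14, -0.002, 3.005]
force: [-0.1, -0.0, -0.1]
opening: 67.7
finger_force: 0.0
[545.52699666 276.68795398 118.96951607] [-0.1405241  -0.01321344 -0.13664841]
go (546, 277, 97.5) [-0.002  0.001  0.072] [-0.001 -0.001 -0.001]
```

```bash
python3 -m creep '[[[0,0,0.04,0,0,0,0.78],[0,0,0.07,0,0,0,0.78],[0,0,0.07,0,0,0,0.78],[0,0,0.07,0,0,0,0.3],[0,0,0.07,0,0,0,0.3]]]' 25; python3 -m creep '[[[0,0,0,0,0,0,0.3],[0,0,0,0,0,0,0.3]]]'; python3 - <<'E'
from h import *
s=arm.get_state(); print(s['eef_pos'],s['force'],s['opening'])
E
```

```text
t: 11.28
eef_pos: [546.2, 277.0, 99.0]
ee_rot: [3.141, 0.001, 3.005]
force: [0.3, 0.4, 0.6]
opening: 55.0
finger_force: 0.0
t: 11.52
eef_pos: [546.0, 277.1, 98.8]
ee_rot: [3.141, 0.0, 3.005]
force: [-0.3, -0.4, 1.3]
opening: 40.7
finger_force: 25.0
[546.01443255 277.08113483  98.76285554] [-0.32278654 -0.39889684  1.25406999] 40.702066664732364
```

```bash
python3 -m creep '[[[0,0,-0.1,0,0,0,0.3],[0,0,-0.3,0,0,0,0.3],[0,0,-0.5,0,0,0,0.3],[0,0,-0.7,0,0,0,0.3],[0,0,-0.85,0,0,0,0.3]]]'; python3 -m creep '[[[0,-0.1,-0.15,0,0,0,0.3],[0.1,-0.25,-0.3,0,0,0,0.3],[0.2,-0.4,-0.45,0,0,0,0.3],[0.2,-0.6,-0.55,0,0,0,0.3],[0.2,-0.8,-0.55,0,0,0,0.3]]]';  python3 - <<'E'
from h import *
s=arm.get_state(); print(s['eef_pos'],s['qpos'].round(2),s['finger_force'])
go(450,-200,520,3.006,s)
E
```

```text
t: 12.15
eef_pos: [546.1, 276.7, 356.5]
ee_rot: [3.14, 0.001, 3.004]
force: [1.3, -1.0, -1.5]
opening: 40.9
finger_force: 25.0
t: 12.78
eef_pos: [455.5, 59.8, 518.8]
ee_rot: [3.14, 0.002, 3.006]
force: [1.0, -1.7, -1.0]
opening: 41.4
finger_force: 25.0
[455.45494484  59.80356916 518.75386205] [-0.94 -0.14  0.62  1.5   0.08  1.76  1.13] 25.000664577819407
go (450, -200, 520) [-0.099 -0.861 -0.006] [0.001 0.002 0.   ]
```

```bash
python3 -m creep '[[[-0.02,-0.2,0,0,0,0,0.3],[-0.04,-0.4,0,0,0,0,0.3],[-0.08,-0.6,0,0,0,0,0.3],[-0.1,-0.8,0,0,0,0,0.3],[-0.15,-0.95,0,0,0,0,0.3]]]'; python3 - <<'E'
from h import *
s=arm.get_state(); print(s['eef_pos'],s['qpos'].round(2),s['finger_force'])
go(556,-262,350,3.006,s)
E
```

```text
t: 13.4
eef_pos: [460.0, -230.9, 517.2]
ee_rot: [3.139, 0.002, 3.003]
force: [0.4, -0.2, -2.6]
opening: 41.3
finger_force: 25.0
[ 459.9697046  -230.86195894  517.2219444 ] [-0.77 -0.02  1.16  1.41  0.01  1.74  1.82] 25.002396712079644
go (556, -262, 350) [-0.33  -0.06   0.558] [ 0.002  0.001 -0.002]
```

```bash
python3 -m creep '[[[-0.1,-0.07,0,0,0,0,0.3],[-0.25,-0.07,0.1,0,0,0,0.3],[-0.33,-0.07,0.25,0,0,0,0.3],[-0.33,-0.07,0.45,0,0,0,0.3],[-0.33,-0.07,0.6,0,0,0,0.3]]]'; python3 - <<'E'
from h import *
s=arm.get_state(); print(s['eef_pos'],s['qpos'].round(2),s['finger_force'])
go(556,-264,115,3.006,s)
E
```

```text
t: 14.02
eef_pos: [556.4, -261.5, 334.1]
ee_rot: [-3.141, -0.002, 3.004]
force: [-0.4, 0.1, -1.4]
opening: 40.9
finger_force: 25.0
[ 556.38109319 -261.48820263  334.06627647] [-0.49  0.43  1.17  1.53 -0.39  1.45  2.13] 25.000202720984817
go (556, -264, 115) [-0.002 -0.008  0.73 ] [-0.    -0.001 -0.001]
```

```bash
python3 -m creep '[[[0,-0.008,0.2,0,0,0,0.3],[0,-0.008,0.4,0,0,0,0.3],[0,-0.008,0.58,0,0,0,0.3],[0,-0.008,0.7,0,0,0,0.3],[0,-0.008,0.72,0,0,0,0.3]]]'; python3 -m creep '[[[0,0,0,0,0,0,0.3]]]'; python3 - <<'E'
from h import *
s=arm.get_state(); print(s['eef_pos'],s['qpos'].round(2),s['force'])
go(556,-264,99,3.006,s)
E
```

```text
t: 14.65
eef_pos: [555.3, -263.3, 118.7]
ee_rot: [3.141, -0.004, 3.005]
force: [0.0, 0.4, -0.2]
opening: 40.6
finger_force: 25.0
t: 14.78
eef_pos: [556.9, -264.4, 121.8]
ee_rot: [-3.141, 0.001, 3.005]
force: [0.8, -0.5, -0.4]
opening: 41.0
finger_force: 25.0
[ 556.85742648 -264.40826099  121.83071061] [-0.37  0.61  1.    1.77 -0.58  1.09  2.26] [ 0.75372618 -0.47699185 -0.44718864]
go (556, -264, 99) [0.003 0.001 0.076] [-0.     0.    -0.001]
```

```bash
python3 -m creep '[[[0,0,0.04,0,0,0,0.3],[0,0,0.065,0,0,0,0.3],[0,0,0.074,0,0,0,0.3],[0,0,0.076,0,0,0,0.3],[0,0,0.076,0,0,0,0.3]]]'; python3 -c "
from h import *
s=arm.get_state(); print(s['eef_pos'],s['force'])"
```

```text
t: 15.4
eef_pos: [556.6, -263.9, 98.8]
ee_rot: [3.141, 0.0, 3.005]
force: [-2.9, 2.4, 6.2]
opening: 40.9
finger_force: 25.0
[ 556.56449405 -263.93325586   98.79708467] [-2.86872405  2.42110345  6.18728446]
```

In light contact (6 N), so I release and rise.

```bash
python3 -m creep '[[[0,0,0,0,0,0,0.55],[0,0,0,0,0,0,0.7],[0,0,0,0,0,0,0.75],[0,0,-0.1,0,0,0,0.75],[0,0,-0.25,0,0,0,0.75]]]'; python3 -m creep '[[[0,0,-0.2,0,0,0,0.75],[0,0,-0.4,0,0,0,0.75],[0.1,0.05,-0.6,0,0,0,0.75],[0.2,0.1,-0.8,0,0,0,0.75],[0.3,0.15,-0.98,0,0,0,0.75]]]'; python3 - <<'E'
from h import *
s=arm.get_state(); print(s['eef_pos'],s['qpos'].round(2))
c=snap('top','t3.png'); P=cloud(c); Z=P[...,2]
for n,lo,hi,p in (('tall',62,72,(555,-343)),('short',52,62,(556,-264))):
    m=(Z>lo)&(Z<hi)&(np.hypot(P[...,0]-p[0],P[...,1]-p[1])<35); print(n,m.sum(),P[m].mean(0).round(1),np.ptp(P[m],axis=0).round(0))
m=(Z>16)&(Z<24)&(np.hypot(P[...,0]-556,P[...,1]-229)<25); q=P[m]; print('mount',m.sum(),q.mean(0).round(1),((q.min(0)+q.max(0))/2).round(1),np.ptp(q,axis=0).round(0))
go(470,70,510,3.006,s)
E
```

```text
t: 16.02
eef_pos: [555.9, -263.6, 172.9]
ee_rot: [-3.142, -0.003, 3.005]
force: [-0.0, -0.1, 0.7]
opening: 64.9
finger_force: 0.0
t: 16.65
eef_pos: [482.9, -211.8, 450.7]
ee_rot: [-3.139, 0.0, 3.005]
force: [0.4, 3.2, 2.1]
opening: 65.4
finger_force: 0.0
[ 482.86074242 -211.78514375  450.67965413] [-0.95  0.02  1.33  1.53 -0.02  1.61  1.82]
tall 24 [ 553.4 -332.    66.4] [33. 23.  8.]<stdin>:5: RuntimeWarning: Mean of empty slice.
  ret = um.true_divide(
Traceback (most recent call last):
ValueError: zero-size array to reduction operation maximum which has no identity
```

Joint 3 is at 1.33, close to its 1.39 limit, because it has drifted with each circuit. I'll cross back along a tighter arc to unwind it, at a height well above the eyepieces, which top out at 396 mm.

```bash
python3 -m creep '[[[0,0.15,-0.05,0,0,0,0.75],[0,0.3,-0.1,0,0,0,0.75],[0.05,0.45,-0.15,0,0,0,0.75],[0.12,0.6,-0.2,0,0,0,0.75]]]'; python3 - <<'E'
from h import *
s=arm.get_state(); print(s['eef_pos'],s['qpos'].round(2))
c=snap('wrist','w3.png')
c=snap('top'); P=cloud(c); Z=P[...,2]
m=(Z>16)&(Z<24)&(np.hypot(P[...,0]-556,P[...,1]-229)<25); q=P[m]; print('mount',m.sum(),q.mean(0).round(1),((q.min(0)+q.max(0))/2).round(1),np.ptp(q,axis=0).round(0))
for n,lo,hi,p in (('tall',62,72,(555,-343)),('short',52,62,(556,-264))):
    m=(Z>lo)&(Z<hi)&(np.hypot(P[...,0]-p[0],P[...,1]-p[1])<35); print(n,m.sum(),P[m].mean(0).round(1) if m.any() else '')
go(425,110,500,3.006,s)
E
```

```text
t: 17.2
eef_pos: [471.1, -27.4, 509.6]
ee_rot: [3.141, 0.001, 3.007]
force: [0.9, 0.3, -0.3]
opening: 65.3
finger_force: 0.0
[471.12651369 -27.42966833 509.63257296] [-1.13 -0.2   0.93  1.51  0.16  1.75  1.25]<stdin>:5: RuntimeWarning: Mean of empty slice.
  ret = um.true_divide(
Traceback (most recent call last):
ValueError: zero-size array to reduction operation minimum which has no identity
```

```bash
python3 -m creep '[[[0.07,0.15,0,0,0,0,0.5],[0.12,0.3,0,0,0,0,0.5],[0.15,0.45,0,0,0,0,0.5],[0.15,0.6,0,0,0,0,0.5],[0.15,0.75,0,0,0,0,0.5]]]'; python3 - <<'E'
from h import *
s=arm.get_state(); print(s['eef_pos'],s['qpos'].round(2))
go(556,229,300,3.006,s)
E
```

```text
t: 17.92
eef_pos: [457.6, 201.3, 508.9]
ee_rot: [3.141, 0.0, 3.006]
force: [1.5, -0.2, -0.0]
opening: 44.1
finger_force: 0.0
[457.59859681 201.26471037 508.93598578] [-1.23 -0.04  0.71  1.45  0.03  1.73  0.92]
go (556, 229, 300) [-0.312  0.136  0.697] [0. 0. 0.]
```

```bash
python3 -m creep '[[[0.2,0.15,0,0,0,0,0.5],[0.33,0.3,0,0,0,0,0.5],[0.45,0.45,0,0,0,0,0.5],[0.5,0.6,0,0,0,0,0.5],[0.5,0.75,0,0,0,0,0.5]]]'; python3 -c "
from h import *
s=arm.get_state(); print(s['eef_pos'],s['qpos'].round(2))"; python3 -m creep '[[[-0.2,0,0,0,0,0,0.5],[-0.4,0,0,0,0,0,0.5],[-0.6,0,0,0,0,0,0.5],[-0.8,0,0,0,0,0,0.5],[-1,0,0,0,0,0,0.5]]]'; python3 - <<'E'
from h import *
s=arm.get_state(); print(s['eef_pos'],s['qpos'].round(2))
go(590,229,500,3.006,s)
E
```

```text
t: 18.55
eef_pos: [337.7, 445.5, 508.9]
ee_rot: [3.141, -0.0, 3.009]
force: [0.3, -1.1, 0.1]
opening: 43.9
finger_force: 0.0
[337.71666407 445.53272081 508.89241665] [-1.42  0.12  0.49  1.3  -0.06  1.73  0.49]
t: 19.18
eef_pos: [638.0, 403.0, 508.8]
ee_rot: [-3.141, 0.001, 3.008]
force: [-0.4, 2.2, 1.5]
opening: 43.4
finger_force: 0.0
[637.98174574 402.9785552  508.78521972] [-0.85  0.65  0.61  0.65 -0.38  1.91  0.96]
go (590, 229, 500) [ 0.081 -0.596  0.029] [-0.     0.001  0.001]
```

```bash
python3 -m creep '[[[0,-0.15,0,0,0,0,0.5],[0,-0.3,0,0,0,0,0.5],[0,-0.45,0,0,0,0,0.5],[0,-0.6,0,0,0,0,0.5],[0,-0.6,0,0,0,0,0.5]]]'; python3 - <<'E'
from h import *
s=arm.get_state(); print(s['eef_pos'],s['qpos'].round(2))
E
python3 -m creep '[[[0.15,0,0.15,0,0,0,0.5],[0.18,0,0.3,0,0,0,0.5],[0.18,0.03,0.5,0,0,0,0.5],[0.18,0.03,0.7,0,0,0,0.5],[0.18,0.03,0.8,0,0,0,0.5]]]'; python3 - <<'E'
from h import *
s=arm.get_state(); print(s['eef_pos'],s['qpos'].round(2))
for n in ('top','wrist'):
    c=snap(n,n+'4.png'); P=cloud(c); Z=P[...,2]
    m=(Z>16)&(Z<24)&(np.hypot(P[...,0]-557,P[...,1]-229)<22); q=P[m]
    if m.sum()>9: print(n,'mount',m.sum(),q.mean(0).round(1),((q.min(0)+q.max(0))/2).round(1),np.ptp(q,axis=0).round(0))
go(557,229,150,3.006,s)
E
```

```text
t: 19.8
eef_pos: [612.4, 219.5, 510.5]
ee_rot: [3.141, 0.002, 3.0]
force: [0.4, 0.5, 0.0]
opening: 43.2
finger_force: 0.0
[612.40163521 219.51812171 510.47662698] [-0.85  0.37  0.67  1.06 -0.23  1.78  1.17]
t: 20.42
eef_pos: [558.5, 241.2, 265.3]
ee_rot: [-3.139, -0.003, 3.007]
force: [-0.4, -0.1, 0.7]
opening: 43.4
finger_force: 0.0
[558.52474548 241.17222685 265.34858853] [-0.99  0.3   0.63  1.63 -0.18  1.27  1.11]
top mount 99 [553.5 226.9  20.4] [558.4 228.1  20. ] [36. 29.  8.]
wrist mount 588 [559.4 228.8  20.7] [561.9 228.6  19.8] [34. 30.  7.]
go (557, 229, 150) [-0.001 -0.04   0.385] [-0.002 -0.002  0.001]
```

View pics/wrist4.png

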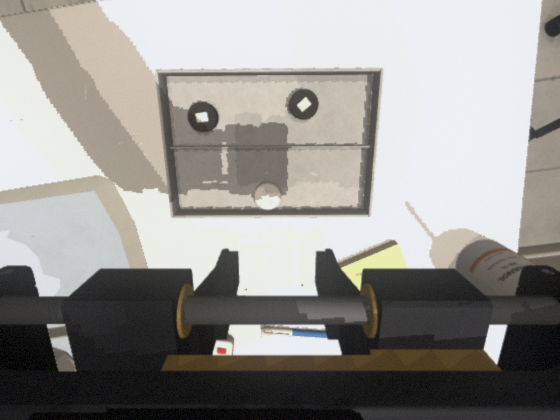

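The mount lies alone in the far half at (267,196), with no cases beside it. Top and wrist both give about (557.5, 228.7, 20).

```bash
python3 -m creep '[[[0,-0.02,0.15,0,0,0,0.55],[0,-0.04,0.3,0,0,0,0.55],[0,-0.04,0.45,0,0,0,0.55],[0,-0.04,0.5,0,0,0,0.55]]]';python3 -m creep '[[[0,0,0,0,0,0,0.55]]]'; python3 - <<'E'
from h import *
s=arm.get_state(); print(s['eef_pos'],s['force'],s['opening'])
c=snap('wrist','w5.png'); P=cloud(c); Z=P[...,2]
m=(Z>16)&(Z<24)&(np.hypot(P[...,0]-557,P[...,1]-229)<17); q=P[m]
if m.sum()>9: print(m.sum(),q.mean(0).round(1),np.ptp(q,axis=0).round(0))
go(557.5,228.8,77,3.006,s)
E
```

```text
t: 21.02
eef_pos: [558.1, 229.1, 118.0]
ee_rot: [-3.14, -0.001, 3.007]
force: [0.6, 0.3, 0.4]
opening: 47.8
finger_force: 0.0
t: 21.15
eef_pos: [558.9, 229.3, 119.8]
ee_rot: [-3.141, 0.001, 3.007]
force: [0.1, -0.6, 0.0]
opening: 48.1
finger_force: 0.0
[558.8540032  229.25819268 119.76119638] [ 0.14197645 -0.56541544  0.01951413] 48.05107114406356
1538 [558.5 228.9  20.7] [29. 30.  7.]
go (557.5, 228.8, 77) [ 0.004 -0.002  0.143] [-0.     0.     0.001]
```

```bash
python3 -m creep '[[[0.002,-0.001,0.06,0,0,0,0.55],[0.002,-0.001,0.12,0,0,0,0.55],[0.002,-0.001,0.141,0,0,0,0.55],[0.002,-0.001,0.141,0,0,0,0.55],[0.002,-0.001,0.141,0,0,0,0.4]]]' 15;python3 -m creep '[[[0,0,0,0,0,0,0.2],[0,0,0,0,0,0,0.2],[0,0,0,0,0,0,0.2]]]'; python3 -c "
from h import *
s=arm.get_state(); print(s['eef_pos'],s['force'],s['opening'],s['finger_force'])"
```

```text
t: 21.82
eef_pos: [558.0, 228.7, 77.1]
ee_rot: [-3.142, 0.001, 3.007]
force: [0.1, 0.8, 0.0]
opening: 43.8
finger_force: 0.0
t: 22.2
eef_pos: [557.9, 228.8, 77.1]
ee_rot: [3.141, 0.001, 3.007]
force: [-0.3, -1.3, 3.2]
opening: 29.5
finger_force: 15.0
[557.9076805  228.78916719  77.12179023] [-0.26910601 -1.26202017  3.19848567] 29.47875411364267 15.000223517417908
```

```bash
python3 -m creep '[[[0,0,-0.1,0,0,0,0.2],[0,0,-0.3,0,0,0,0.2],[0,0,-0.5,0,0,0,0.2],[0,0,-0.7,0,0,0,0.2],[0,0,-0.9,0,0,0,0.2]]]'; python3 -m creep '[[[0,0,-0.15,0,0,0,0.2],[0,-0.1,-0.3,0,0,0,0.2],[0,-0.25,-0.45,0,0,0,0.2],[0,-0.4,-0.55,0,0,0,0.2],[0,-0.6,-0.57,0,0,0,0.2]]]';  python3 - <<'E'
from h import *
s=arm.get_state(); print(s['eef_pos'],s['qpos'].round(2),s['finger_force'],s['opening'])
go(450,-200,520,3.006,s)
E
```

```text
t: 22.82
eef_pos: [557.2, 228.5, 348.8]
ee_rot: [3.142, 0.001, 3.007]
force: [0.7, 1.1, -0.3]
opening: 29.5
finger_force: 15.0
t: 23.45
eef_pos: [533.3, 49.7, 519.6]
ee_rot: [3.141, 0.003, 3.008]
force: [0.1, 0.4, -1.2]
opening: 29.2
finger_force: 15.0
[533.31610373  49.68302893 519.64581225] [-0.88  0.07  0.77  1.35 -0.05  1.74  1.32] 15.000751912593842 29.18237553457115
go (450, -200, 520) [ 0.165 -0.862 -0.002] [0.001 0.002 0.002]
```

Joint 3 is climbing again, so I let the tool yaw follow the base as I cross, which is harmless for a round part.

```bash
python3 -m creep '[[[0.02,-0.17,0,0,0,0.1,0.2],[0.05,-0.34,0,0,0,0.2,0.2],[0.09,-0.52,0,0,0,0.3,0.2],[0.13,-0.7,0,0,0,0.4,0.2],[0.17,-0.87,0,0,0,0.48,0.2]]]';  python3 - <<'E'
from h import *
s=arm.get_state(); print(s['eef_pos'],s['ee_rot'],s['qpos'].round(2),s['finger_force'],s['opening'])
go(430,-290,300,2.3,s)
E
```

```text
t: 24.08
eef_pos: [446.4, -203.3, 517.8]
ee_rot: [3.141, 0.0, 2.282]
force: [-0.1, -0.1, 0.1]
opening: 29.4
finger_force: 15.0
[ 446.40668935 -203.25985426  517.84371967] [3.14050710e+00 2.35016237e-04 2.28185892e+00] [-0.69 -0.11  0.95  1.45  0.09  1.75  0.98] 14.9980728328228 29.40722671839723
go (430, -290, 300) [-0.183 -0.231  0.726] [ 0.001  0.    -0.012]
```

```bash
python3 -m creep '[[[-0.05,-0.15,0.1,0,0,0,0.2],[-0.18,-0.23,0.25,0,0,0,0.2],[-0.18,-0.23,0.45,0,0,0,0.2],[-0.18,-0.23,0.65,0,0,0,0.2],[-0.18,-0.23,0.85,0,0,0,0.2]]]';  python3 - <<'E'
from h import *
s=arm.get_state(); print(s['eef_pos'],s['ee_rot'],s['qpos'].round(2),s['finger_force'],s['opening'])
c=snap('wrist','w6.png'); im=c['image']
cv2.imwrite('pics/w6.png',im[:,:,::-1])
go(429.5,-291,110,2.28,s)
E
```

```text
t: 24.7
eef_pos: [430.9, -287.2, 261.3]
ee_rot: [3.139, 0.001, 2.287]
force: [1.2, 0.7, 0.1]
opening: 29.2
finger_force: 15.0
[ 430.94902399 -287.15528981  261.26574689] [3.13947830e+00 9.17507968e-04 2.28681606e+00] [-0.58  0.13  1.19  1.87 -0.13  1.23  1.36] 15.002161413431168 29.237290122847753
go (429.5, -291, 110) [-0.006 -0.013  0.504] [0.001 0.001 0.005]
```

View pics/w6.png

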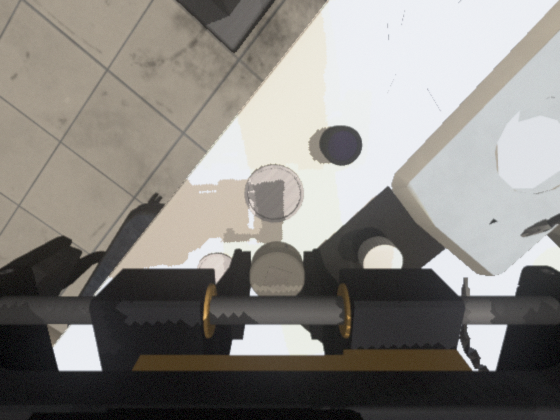

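The held mount is level between the fingers at (277,272). The large dish is at (274,192), the magnifier at (341,145) and the short case on the mat at (380,262). I cast the dish ray and descend.

```bash
python3 - <<'E'
from h import *
c=dict(np.load('/tmp/wrist.npz')); print(ray(c,274,192,6))
E
python3 -m creep '[[[-0.005,-0.01,0.15,0,0,0,0.2],[-0.006,-0.013,0.3,0,0,0,0.2],[-0.006,-0.013,0.42,0,0,0,0.2],[-0.006,-0.013,0.5,0,0,0,0.2],[-0.006,-0.013,0.5,0,0,0,0.2]]]'; python3 - <<'E'
from h import *
s=arm.get_state(); print(s['eef_pos'],s['qpos'].round(2),s['force'])
go(429.5,-291,78,2.28,s)
E
```

```text
[ 431.98202248 -290.56595726    6.        ]
t: 25.38
eef_pos: [429.1, -291.0, 112.7]
ee_rot: [-3.14, -0.001, 2.287]
force: [0.2, -0.2, 0.7]
opening: 29.7
finger_force: 15.0
[ 429.0893337  -291.04197101  112.69922835] [-0.36  0.39  1.03  2.01 -0.41  0.96  1.6 ] [ 0.24424554 -0.24707217  0.71476675]
go (429.5, -291, 78) [-0.001  0.001  0.116] [-0.001 -0.001  0.004]
```

```bash
python3 -m creep '[[[-0.003,0.003,0.06,0,0,0,0.2],[-0.003,0.003,0.1,0,0,0,0.2],[-0.003,0.003,0.114,0,0,0,0.2],[-0.003,0.003,0.117,0,0,0,0.2],[-0.003,0.003,0.117,0,0,0,0.2]]]'; python3 -c "
from h import *
s=arm.get_state(); print(s['eef_pos'],s['force'])"
```

```text
t: 26.0
eef_pos: [430.8, -291.6, 78.1]
ee_rot: [3.141, 0.001, 2.287]
force: [-0.3, 0.2, 0.3]
opening: 29.2
finger_force: 15.0
[ 430.82233717 -291.62515191   78.0627623 ] [-0.2805221   0.20789875  0.28350235]
```

```bash
python3 -m creep '[[[0,0,0,0,0,0,0.37],[0,0,0,0,0,0,0.4],[0,0,0,0,0,0,0.4],[0,0,-0.06,0,0,0,0.42],[0,0,-0.2,0,0,0,0.42]]]'; python3 -m creep '[[[0,0,-0.2,0,0,0,0.42],[0,0,-0.4,0,0,0,0.42],[0,0,-0.6,0,0,0,0.42]]]'; python3 - <<'E'
from h import *
s=arm.get_state(); print(s['eef_pos'],s['qpos'].round(2),s['force'])
c=snap('wrist','w7.png'); P=cloud(c); Z=P[...,2]
m=(Z>14)&(Z<27)&(np.hypot(P[...,0]-431,P[...,1]+291)<25); q=P[m]; print(m.sum(),q.mean(0).round(1),np.ptp(q,axis=0).round(0))
if m.sum()>50:
    A=np.c_[q[:,:2],np.ones(len(q))]; mm=q[:,2]>np.median(q[:,2])-3; print(np.linalg.lstsq(A[mm],q[mm,2],rcond=None)[0])
go(556.5,-264,250,2.28,s)
E
```

```text
t: 26.62
eef_pos: [429.8, -291.3, 138.4]
ee_rot: [-3.14, -0.001, 2.286]
force: [1.3, -0.1, 0.0]
opening: 36.2
finger_force: 0.0
t: 27.0
eef_pos: [429.9, -292.1, 320.3]
ee_rot: [3.141, 0.0, 2.285]
force: [1.9, 0.1, 0.2]
opening: 36.6
finger_force: 0.0
[ 429.88843522 -292.05088023  320.28055336] [-0.69  0.06  1.26  1.78 -0.05  1.35  1.31] [1.88786866 0.14854943 0.16093172]
441 [ 431.8 -291.5   20.7] [30. 30.  9.]
[ 5.50350313e-03 -5.73139530e-03  1.67511756e+01]
go (556.5, -264, 250) [-0.206  0.38   0.235] [0.    0.    0.003]
```

View pics/w7.png

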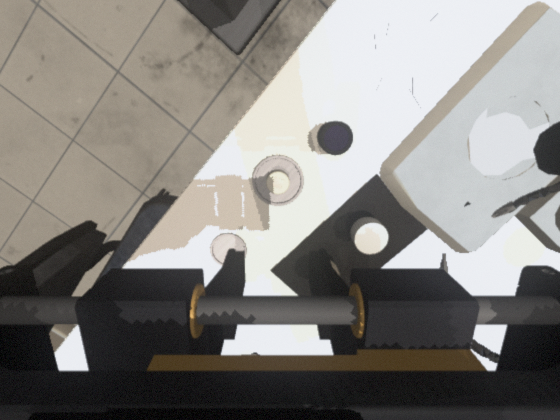

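The mount lies flat in the dish, centred on its ring at (279,182), 20.7 mm high and within about 2 mm of the centre. The short case is at (371,235) on the mat and I fetch it next.

```bash
python3 -m creep '[[[-0.1,0.15,0,0,0,-0.06,0.75],[-0.206,0.3,0.05,0,0,-0.12,0.75],[-0.206,0.38,0.15,0,0,-0.18,0.75],[-0.206,0.38,0.235,0,0,-0.243,0.75],[-0.206,0.38,0.4,0,0,-0.243,0.75]]]'; python3 - <<'E'
from h import *
s=arm.get_state(); print(s['eef_pos'],s['ee_rot'],s['qpos'].round(2),s['force'])
c=snap('wrist','w8.png'); P=cloud(c); Z=P[...,2]
for n,lo,hi,p in (('tall',60,74,(555,-343)),('short',51,64,(556,-264))):
    m=(Z>lo)&(Z<hi)&(np.hypot(P[...,0]-p[0],P[...,1]-p[1])<30); print(n,m.sum(),P[m].mean(0).round(1) if m.any() else '')
go(556.5,-264,125,2.65,s)
E
```

```text
t: 27.68
eef_pos: [558.2, -263.9, 199.2]
ee_rot: [-3.141, 0.004, 2.653]
force: [1.4, 0.6, -0.1]
opening: 64.7
finger_force: 0.0
[ 558.23310585 -263.90865621  199.18679859] [-3.14139748  0.00412504  2.65278585] [-0.39  0.5   1.01  1.7  -0.45  1.19  1.82] [ 1.42753891  0.6193605  -0.08016275]
tall 937 [ 549.7 -344.1   67.6]
short 2090 [ 556.7 -263.1   57.9]
go (556.5, -264, 125) [ 0.006 -0.003  0.247] [-0.     0.003  0.002]
```

```bash
python3 -m creep '[[[0.006,0,0.12,0,0,0,0.75],[0.006,0,0.24,0,0,0,0.75],[0.006,0,0.31,0,0,0,0.75],[0.006,0,0.334,0,0,0,0.75],[0.006,0,0.334,0,0,0,0.75]]]'; python3 -m creep '[[[0,0,0,0,0,0,0.3],[0,0,0,0,0,0,0.3],[0,0,0,0,0,0,0.3],[0,0,0,0,0,0,0.3]]]' 25; python3 -c "
from h import *
s=arm.get_state(); print(s['eef_pos'],s['force'],s['opening'],s['finger_force'])"
```

```text
t: 28.35
eef_pos: [556.0, -262.7, 98.5]
ee_rot: [-3.141, 0.001, 2.651]
force: [0.0, -0.8, 0.6]
opening: 64.9
finger_force: 0.0
t: 28.85
eef_pos: [555.9, -262.6, 98.0]
ee_rot: [3.142, 0.001, 2.651]
force: [0.5, 0.2, 3.1]
opening: 40.9
finger_force: 25.0
[ 555.8507049  -262.55487059   98.01868611] [0.54336055 0.17258921 3.14738091] 40.89853695597378 24.999878662638366
```

```bash
python3 -m creep '[[[0,0,-0.1,0,0,0,0.3],[0,0,-0.3,0,0,0,0.3],[0,0,-0.5,0,0,0,0.3],[0,0,-0.7,0,0,0,0.3],[0,0,-0.85,0,0,0,0.3]]]';  python3 - <<'E'
from h import *
s=arm.get_state(); print(s['eef_pos'],s['qpos'].round(2),s['finger_force'],s['opening'])
go(450,-210,515,2.5,s)
E
```

```text
t: 29.48
eef_pos: [555.4, -262.6, 355.3]
ee_rot: [3.141, 0.002, 2.651]
force: [0.7, -0.2, -1.1]
opening: 40.5
finger_force: 25.0
[ 555.39646776 -262.5869696   355.27239996] [-0.46  0.38  1.11  1.5  -0.34  1.47  1.73] 24.999842885881662 40.524300280458284
go (450, -210, 515) [ 0.391 -0.011 -0.533] [0.    0.001 0.101]
```

```bash
python3 -m creep '[[[0.05,0,-0.18,0,0,0.02,0.3],[0.15,0,-0.33,0,0,0.04,0.3],[0.25,0,-0.48,0,0,0.06,0.3],[0.35,0,-0.55,0,0,0.08,0.3],[0.39,0,-0.55,0,0,0.1,0.3]]]';  python3 - <<'E'
from h import *
s=arm.get_state(); print(s['eef_pos'],s['qpos'].round(2),s['finger_force'],s['opening'])
go(450,70,515,2.95,s)
E
```

```text
t: 30.1
eef_pos: [451.9, -207.0, 518.7]
ee_rot: [3.138, 0.002, 2.502]
force: [-0.1, 0.5, -1.4]
opening: 40.7
finger_force: 25.0
[ 451.91622071 -206.96393407  518.66904679] [-0.92 -0.14  1.14  1.44  0.13  1.76  1.17] 24.99903575051576 40.66314027262856
go (450, 70, 515) [0.556 0.737 0.014] [ 0.002  0.002 -0.299]
```

```bash
python3 -m creep '[[[0.1,0.15,0,0,0,-0.06,0.3],[0.2,0.3,0,0,0,-0.12,0.3],[0.32,0.45,0,0,0,-0.18,0.3],[0.44,0.6,0,0,0,-0.24,0.3],[0.556,0.737,0,0,0,-0.299,0.3]]]';  python3 - <<'E'
from h import *
s=arm.get_state(); print(s['eef_pos'],s['ee_rot'],s['qpos'].round(2),s['finger_force'],s['opening'])
go(546,277,400,3.006,s)
E
```

```text
t: 30.72
eef_pos: [450.1, 71.4, 517.3]
ee_rot: [3.141, 0.0, 2.953]
force: [0.3, 1.1, -0.7]
opening: 41.0
finger_force: 25.0
[450.14314261  71.4074691  517.32889963] [3.14132338e+00 2.51849800e-04 2.95269993e+00] [-1.1  -0.18  0.71  1.51  0.12  1.76  1.01] 24.998463070951402 40.97282416881781
go (546, 277, 400) [-0.185  0.733  0.391] [ 0.     0.    -0.036]
```

```bash
python3 -m creep '[[[-0.04,0.2,0,0,0,-0.01,0.3],[-0.08,0.4,0,0,0,-0.02,0.3],[-0.14,0.58,0.1,0,0,-0.036,0.3],[-0.185,0.733,0.2,0,0,-0.036,0.3],[-0.185,0.733,0.4,0,0,-0.036,0.3]]]'; python3 -m creep '[[[0,0,0.2,0,0,0,0.3],[0,0,0.4,0,0,0,0.3],[0,0,0.6,0,0,0,0.3],[0,0,0.8,0,0,0,0.3],[0,0,0.8,0,0,0,0.3]]]'; python3 - <<'E'
from h import *
s=arm.get_state(); print(s['eef_pos'],s['ee_rot'],s['qpos'].round(2),s['force'],s['opening'])
go(545.5,277,99,3.006,s)
E
```

```text
t: 31.35
eef_pos: [548.1, 279.3, 395.3]
ee_rot: [-3.14, 0.002, 3.008]
force: [0.8, -0.1, -2.2]
opening: 41.2
finger_force: 25.0
t: 31.98
eef_pos: [544.7, 273.6, 153.4]
ee_rot: [-3.135, -0.006, 3.003]
force: [-0.1, 0.3, -0.6]
opening: 40.7
finger_force: 25.0
[544.65772375 273.57594684 153.43974698] [-3.13512964 -0.00556496  3.00326075] [-1.07  0.43  0.67  1.75 -0.29  1.08  1.13] [-0.08700738  0.29016067 -0.63309129] 40.71298940143826
go (545.5, 277, 99) [-0.002  0.013  0.181] [-0.004 -0.004 -0.002]
```

```bash
python3 -m creep '[[[-0.002,0.013,0.05,0,0,0,0.3],[-0.002,0.013,0.1,0,0,0,0.3],[-0.002,0.013,0.1,0,0,0,0.3]]]'; python3 - <<'E'
from h import *
s=arm.get_state(); print(s['eef_pos'],s['ee_rot'],s['force'])
go(545.5,277,98.5,3.006,s)
E
```

```text
t: 32.35
eef_pos: [548.3, 278.8, 127.2]
ee_rot: [-3.141, 0.0, 3.004]
force: [0.2, -1.0, -0.5]
opening: 40.7
finger_force: 25.0
[548.26581866 278.81407293 127.23069074] [-3.14103429e+00  1.35068400e-04  3.00392226e+00] [ 0.23524296 -0.95752278 -0.54678561]
go (545.5, 277, 98.5) [ 0.008 -0.007  0.096] [-0.     0.    -0.001]
```

```bash
python3 -m creep '[[[0.008,-0.007,0.04,0,0,0,0.3],[0.008,-0.007,0.07,0,0,0,0.3],[0.008,-0.007,0.09,0,0,0,0.3],[0.008,-0.007,0.096,0,0,0,0.3],[0.008,-0.007,0.096,0,0,0,0.3]]]'; python3 - <<'E'
from h import *
s=arm.get_state(); print(s['eef_pos'],s['ee_rot'],s['force'])
E
```

```text
t: 32.98
eef_pos: [545.8, 276.9, 98.6]
ee_rot: [-3.141, 0.001, 3.004]
force: [0.5, 0.5, -1.4]
opening: 40.9
finger_force: 25.0
[545.84840961 276.91485672  98.60641876] [-3.14117263e+00  5.83055878e-04  3.00358119e+00] [ 0.49949035  0.50565453 -1.37703137]
```

```bash
python3 -m creep '[[[0,0,0.003,0,0,0,0.3],[0,0,0.003,0,0,0,0.3],[0,0,0.003,0,0,0,0.55],[0,0,0.003,0,0,0,0.7],[0,0,0.003,0,0,0,0.75]]]'; python3 -m creep '[[[0,0,0,0,0,0,0.75],[0,0,-0.1,0,0,0,0.75],[0,0,-0.3,0,0,0,0.75],[0,0,-0.5,0,0,0,0.75],[0,0,-0.7,0,0,0,0.75]]]'; python3 - <<'E'
from h import *
s=arm.get_state(); print(s['eef_pos'],s['qpos'].round(2))
c=snap('wrist','w9.png'); P=cloud(c);Z=P[...,2]
m=(Z>51)&(Z<63)&(np.hypot(P[...,0]-546,P[...,1]-277)<35); q=P[m]; print(m.sum(),q.mean(0).round(1),np.ptp(q,axis=0).round(1))
go(540,0,515,2.75,s)
E
```

```text
t: 33.6
eef_pos: [545.7, 276.9, 97.7]
ee_rot: [-3.141, 0.0, 3.004]
force: [-0.2, -0.5, 0.3]
opening: 59.7
finger_force: 0.0
t: 34.22
eef_pos: [545.4, 276.7, 309.7]
ee_rot: [-3.141, 0.001, 3.003]
force: [0.6, 1.1, -0.5]
opening: 65.4
finger_force: 0.0
[545.43638921 276.72549995 309.74233026] [-1.13  0.29  0.73  1.57 -0.2   1.36  1.06]
1050 [547.4 276.7  57.9] [41.2 41.2  9.4]
go (540, 0, 515) [-0.11  -0.916 -0.684] [-0.     0.     0.169]
```

The short case is back upright, within about 1 mm of its start. Next is the tall one.

```bash
python3 -m creep '[[[0,0,-0.18,0,0,0.02,0.75],[-0.03,-0.1,-0.35,0,0,0.05,0.75],[-0.06,-0.25,-0.5,0,0,0.08,0.75],[-0.09,-0.4,-0.64,0,0,0.12,0.75],[-0.1,-0.58,-0.68,0,0,0.16,0.75]]]';  python3 - <<'E'
from h import *
s=arm.get_state(); print(s['eef_pos'],s['ee_rot'],s['qpos'].round(2))
go(520,-170,515,2.45,s)
E
```

```text
t: 34.9
eef_pos: [551.8, 99.4, 514.0]
ee_rot: [3.14, 0.003, 2.762]
force: [0.5, 0.4, 0.1]
opening: 65.3
finger_force: 0.0
[551.7700262   99.39687953 514.04400046] [3.1401369  0.00314469 2.76229981] [-1.    0.15  0.88  1.3  -0.12  1.74  1.04]
go (520, -170, 515) [-0.234 -0.873 -0.004] [0.001 0.002 0.208]
```

```bash
python3 -m creep '[[[-0.05,-0.17,0,0,0,0.04,0.75],[-0.1,-0.35,0,0,0,0.08,0.75],[-0.15,-0.52,0,0,0,0.12,0.75],[-0.2,-0.7,0,0,0,0.16,0.75],[-0.234,-0.873,0,0,0,0.2,0.75]]]';  python3 - <<'E'
from h import *
s=arm.get_state(); print(s['eef_pos'],s['ee_rot'],s['qpos'].round(2))
go(556,-343,330,2.6,s)
E
```

```text
t: 35.52
eef_pos: [518.8, -171.2, 510.8]
ee_rot: [3.142, -0.001, 2.461]
force: [0.2, -1.2, 0.3]
opening: 65.9
finger_force: 0.0
[ 518.79956581 -171.19549813  510.79788593] [ 3.14155164e+00 -5.82987193e-04  2.46070370e+00] [-0.7   0.13  1.09  1.35 -0.12  1.73  1.25]
go (556, -343, 330) [-0.457 -0.367  0.602] [ 0.    -0.    -0.093]
```

```bash
python3 -m creep '[[[-0.15,-0.12,0,0,0,-0.02,0.75],[-0.3,-0.24,0.05,0,0,-0.05,0.75],[-0.457,-0.367,0.2,0,0,-0.09,0.75],[-0.457,-0.367,0.4,0,0,-0.09,0.75],[-0.457,-0.367,0.6,0,0,-0.09,0.75]]]'; python3 -m creep '[[[0,0,0.15,0,0,0,0.75],[0,0,0.3,0,0,0,0.75],[0,0,0.42,0,0,0,0.75],[0,0,0.42,0,0,0,0.75]]]'; python3 - <<'E'
from h import *
s=arm.get_state(); print(s['eef_pos'],s['ee_rot'],s['qpos'].round(2),s['force'])
c=snap('wrist','w10.png'); P=cloud(c);Z=P[...,2]
m=(Z>60)&(Z<74)&(np.hypot(P[...,0]-556,P[...,1]+343)<35); q=P[m]; print(m.sum(),q.mean(0).round(1),np.ptp(q,axis=0).round(1))
go(556,-343,100.5,2.6,s)
E
```

```text
t: 36.15
eef_pos: [555.8, -342.9, 332.5]
ee_rot: [-3.14, -0.0, 2.594]
force: [0.4, 0.3, -0.2]
opening: 64.9
finger_force: 0.0
t: 36.65
eef_pos: [555.7, -339.8, 206.3]
ee_rot: [-3.141, -0.005, 2.597]
force: [-0.0, 0.5, 0.2]
opening: 65.4
finger_force: 0.0
[ 555.72950244 -339.77102373  206.29207888] [-3.14083025 -0.00515153  2.5974296 ] [-0.21  0.56  0.97  1.6  -0.48  1.25  1.87] [-0.02703253  0.542554    0.18103555]
1844 [ 557.  -342.    67.8] [37.9 38.1 10.2]
go (556, -343, 100.5) [-0.008 -0.008  0.353] [-0.001 -0.003 -0.002]
```

```bash
python3 -m creep '[[[-0.006,-0.006,0.15,0,0,0,0.75],[-0.006,-0.006,0.28,0,0,0,0.75],[-0.006,-0.006,0.34,0,0,0,0.75],[-0.006,-0.006,0.353,0,0,0,0.75],[-0.006,-0.006,0.353,0,0,0,0.75]]]'; python3 -m creep '[[[0,0,0,0,0,0,0.3],[0,0,0,0,0,0,0.3],[0,0,0,0,0,0,0.3],[0,0,0,0,0,0,0.3]]]' 25; python3 -c "
from h import *
s=arm.get_state(); print(s['eef_pos'],s['force'],s['opening'],s['finger_force'])"
```

```text
t: 37.33
eef_pos: [559.1, -343.7, 105.1]
ee_rot: [-3.142, 0.003, 2.599]
force: [0.4, 0.0, 0.3]
opening: 65.1
finger_force: 0.0
t: 37.83
eef_pos: [558.5, -343.1, 103.8]
ee_rot: [-3.142, 0.001, 2.599]
force: [-0.0, 0.2, 1.4]
opening: 38.0
finger_force: 25.0
[ 558.54092305 -343.09954192  103.76215973] [-0.00757518  0.24795505  1.41670361] 38.049314585542014 24.986185203306377
```

```bash
python3 -m creep '[[[0,0,-0.1,0,0,0,0.3],[0,0,-0.3,0,0,0,0.3],[0,0,-0.5,0,0,0,0.3],[0,0,-0.7,0,0,0,0.3],[0,0,-0.85,0,0,0,0.3]]]';  python3 - <<'E'
from h import *
s=arm.get_state(); print(s['eef_pos'],s['qpos'].round(2),s['finger_force'],s['opening'])
go(450,-210,520,2.5,s)
E
```

```text
t: 38.45
eef_pos: [558.2, -343.2, 361.3]
ee_rot: [3.142, 0.002, 2.598]
force: [-0.1, 0.3, -1.8]
opening: 38.3
finger_force: 25.0
[ 558.16845386 -343.17473169  361.29734752] [-0.23  0.47  1.04  1.38 -0.4   1.51  1.81] 24.989511100575328 38.26422253761619
go (450, -210, 520) [ 0.537  0.194 -0.53 ] [0.    0.002 0.066]
```

```bash
python3 -m creep '[[[0.06,0,-0.18,0,0,0.01,0.3],[0.18,0.02,-0.33,0,0,0.02,0.3],[0.3,0.08,-0.47,0,0,0.04,0.3],[0.42,0.14,-0.54,0,0,0.06,0.3],[0.537,0.194,-0.54,0,0,0.066,0.3]]]'; python3 - <<'E'
from h import *
s=arm.get_state(); print(s['eef_pos'],s['qpos'].round(2),s['finger_force'],s['opening'])
go(450,70,520,2.95,s)
E
```

```text
t: 39.08
eef_pos: [450.7, -210.3, 521.3]
ee_rot: [-3.141, 0.002, 2.497]
force: [-0.6, 0.7, -0.0]
opening: 38.2
finger_force: 25.0
[ 450.66725595 -210.28397438  521.34119857] [-0.86 -0.12  1.11  1.43  0.11  1.76  1.19] 24.987179241143167 38.162499240120596
go (450, 70, 520) [0.563 0.746 0.003] [-0.001  0.001 -0.302]
```

```bash
python3 -m creep '[[[0.1,0.15,0,0,0,-0.06,0.3],[0.2,0.3,0,0,0,-0.12,0.3],[0.32,0.45,0,0,0,-0.18,0.3],[0.44,0.6,0,0,0,-0.24,0.3],[0.56,0.746,0,0,0,-0.3,0.3]]]';  python3 - <<'E'
from h import *
s=arm.get_state(); print(s['eef_pos'],s['ee_rot'],s['qpos'].round(2),s['finger_force'],s['opening'])
go(534,192,400,3.006,s)
E
```

```text
t: 39.7
eef_pos: [449.7, 70.8, 520.5]
ee_rot: [3.141, 0.0, 2.952]
force: [0.9, 0.7, -0.2]
opening: 37.7
finger_force: 25.0
[449.73063979  70.79971116 520.4584987 ] [3.14087278e+00 1.87790390e-04 2.95247123e+00] [-1.06 -0.17  0.69  1.51  0.11  1.77  1.02] 24.98932573478669 37.65628177929404
go (534, 192, 400) [-0.2    0.449  0.402] [ 0.     0.    -0.036]
```

```bash
python3 -m creep '[[[-0.1,0.2,0,0,0,-0.01,0.3],[-0.2,0.35,0.05,0,0,-0.036,0.3],[-0.205,0.449,0.2,0,0,-0.036,0.3],[-0.205,0.449,0.4,0,0,-0.036,0.3],[-0.205,0.449,0.6,0,0,-0.036,0.3]]]'; python3 -m creep '[[[0,0,0.2,0,0,0,0.3],[0,0,0.4,0,0,0,0.3],[0,0,0.55,0,0,0,0.3],[0,0,0.65,0,0,0,0.3],[0,0,0.65,0,0,0,0.3]]]'; python3 - <<'E'
from h import *
s=arm.get_state(); print(s['eef_pos'],s['ee_rot'],s['qpos'].round(2),s['force'],s['opening'])
go(535.5,192,104,3.006,s)
E
```

```text
t: 40.33
eef_pos: [536.2, 190.0, 338.4]
ee_rot: [-3.141, 0.0, 3.004]
force: [0.3, 1.2, -1.4]
opening: 38.3
finger_force: 25.0
t: 40.95
eef_pos: [535.0, 189.1, 143.5]
ee_rot: [-3.138, -0.003, 3.003]
force: [0.1, -0.2, -0.1]
opening: 37.9
finger_force: 25.0
[535.00179385 189.10625688 143.4991513 ] [-3.13829898e+00 -3.09189912e-03  3.00331217e+00] [-1.    0.35  0.7   1.86 -0.26  1.02  1.24] [ 0.14477624 -0.19092615 -0.14704879] 37.927647122667956
go (535.5, 192, 104) [-0.001  0.01   0.132] [-0.002 -0.002 -0.002]
```

```bash
python3 -m creep '[[[0,0.006,0.05,0,0,0,0.3],[0,0.006,0.09,0,0,0,0.3],[0,0.006,0.12,0,0,0,0.3],[0,0.006,0.12,0,0,0,0.3]]]'; python3 - <<'E'
from h import *
s=arm.get_state(); print(s['eef_pos'],s['ee_rot'],s['force'])
go(535.5,192,104,3.006,s)
E
```

```text
t: 41.45
eef_pos: [536.3, 191.5, 108.9]
ee_rot: [-3.141, -0.001, 3.004]
force: [0.4, 0.2, -0.6]
opening: 38.4
finger_force: 25.0
[536.33004305 191.46374257 108.89848683] [-3.14074186e+00 -5.19248331e-04  3.00370876e+00] [ 0.38927427  0.18844253 -0.55536087]
go (535.5, 192, 104) [0.003 0.001 0.016] [-0.001 -0.    -0.002]
```

```bash
python3 -m creep '[[[0.002,0,0.01,0,0,0,0.3],[0.002,0,0.015,0,0,0,0.3],[0.002,0,0.018,0,0,0,0.3],[0.002,0,0.019,0,0,0,0.3],[0.002,0,0.019,0,0,0,0.3]]]'; python3 - <<'E'
from h import *
s=arm.get_state(); print(s['eef_pos'],s['force'])
E
```

```text
t: 42.08
eef_pos: [536.1, 191.7, 103.8]
ee_rot: [-3.141, 0.0, 3.004]
force: [-0.1, -0.3, -0.4]
opening: 38.1
finger_force: 25.0
[536.07710375 191.68941483 103.79908913] [-0.14458513 -0.3459736  -0.44780599]
```

```bash
python3 -m creep '[[[0,0,0.003,0,0,0,0.3],[0,0,0.004,0,0,0,0.3],[0,0,0.004,0,0,0,0.5],[0,0,0.004,0,0,0,0.65],[0,0,0.004,0,0,0,0.7]]]'; python3 -m creep '[[[0,0,0,0,0,0,0.72],[0,0,-0.1,0,0,0,0.72],[0,0,-0.3,0,0,0,0.72],[0,0,-0.5,0,0,0,0.72],[0,0,-0.7,0,0,0,0.72]]]'; python3 - <<'E'
from h import *
s=arm.get_state(); print(s['eef_pos'],s['qpos'].round(2))
c=snap('wrist','w11.png'); P=cloud(c);Z=P[...,2]
for n,lo,hi,p in (('tall',62,72,(531.9,191)),('short',52,62,(543,276.7))):
    m=(Z>lo)&(Z<hi)&(np.hypot(P[...,0]-p[0],P[...,1]-p[1])<32); q=P[m]; print(n,m.sum(),q.mean(0).round(1),np.ptp(q,axis=0).round(0))
E
```

```text
t: 42.7
eef_pos: [536.0, 191.7, 102.4]
ee_rot: [-3.141, 0.0, 3.004]
force: [-0.8, 0.1, 0.1]
opening: 55.5
finger_force: 0.0
t: 43.32
eef_pos: [535.7, 191.5, 314.5]
ee_rot: [-3.142, 0.0, 3.004]
force: [-0.4, 1.3, -0.4]
opening: 62.8
finger_force: 0.0
[535.74487291 191.5070583  314.52005372] [-1.09  0.18  0.77  1.67 -0.13  1.35  1.13]
tall 922 [534.9 191.6  67.9] [38. 38.  8.]
short 1040 [547.4 276.1  57.9] [41. 41.  8.]
```

View pics/w11.png

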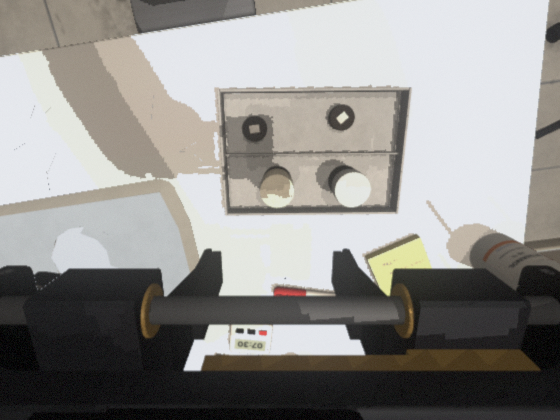

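Both cases stand upright at their start spots: tall at (277,188), within 0.5 mm, and short at (351,188), within about 1.5 mm. The near mounts at (255,128) and (341,117) have not moved. The robot is clear, so I hand in.

```bash
python3 -m creep '[[[0,0,0,0,0,0,0.72],[0,0,0,0,0,0,0.72],[0,0,0,0,0,0,0.72]]]'; python3 -c "
from h import *
print(workorder.finish_job())"
```

```text
t: 43.75
eef_pos: [535.4, 191.6, 311.1]
ee_rot: [-3.14, -0.002, 3.004]
force: [-0.3, 0.7, 0.2]
opening: 62.3
finger_force: 0.0
the job is handed in; nothing more can be done
None
```

The job is handed in at about 44 s, with no verdict returned: the mount lay flat within about 2 mm of the dish centre when released, and both cases stand upright in the tray within about 2 mm of their start spots by the wrist camera.

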